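# Hang the jar gauge on its two pegs

### The arm

A 6-joint arm with a two-finger parallel gripper is mounted at the origin on the work surface. World frame = base frame: x ahead of the robot, y to its left, z up, the work surface at z = 0. Lengths are in mm, angles in rad, forces in N, time in s.
With the tool pointing down it reaches from about 300 to 775 mm from the base axis. Payload 14.6 kg.
Tool frame: the origin (TCP) lies midway between the tips of the shut fingers; the grasp point (between the pads) lies 19 mm behind it; z points along the fingers, y is the line along which they close (so a half turn about z gives the same grasp; the last joint's range is limited). The gripper opens to 85 mm and grips with 20 to 120 N. Pads are 22 mm wide; open, the fingers measure 114 mm over their backs; the gripper's body (76 mm by 85 mm) begins 54 mm behind the grasp point. The pads swing forward as they close: fully open they stand 13 mm farther back than shut.
Start: joints at [1.08, 0.3, 1.521, -0, 1.321, -0.067], TCP at [226.171, 501.334, 231.281] pointing down, gripper open.
Joint ranges: [-3.03, 3.03], [-0.79, 2.21], [0.23, 2.52], [-1.04, 4.18], [0, 3.07], [-2.55, 2.55]. Speed limits (rad/s): [2.22, 2.22, 2.57, 3.14, 3.14, 3.14].

### API

Orientations are given as a unit quaternion [w, x, y, z].
In Python, from station import monitor, optics, bot gives the robot as it stands.
- The arm moves only by the tool send_rows, never from a script. Its argument "commands" is a list of rows, each a list of 3 entries, a list of its own where there are three numbers: the turn, a rotation vector about the tool's x, y, z in degrees, then the shift along the tool's x, y, z in m, then the closure, from 0 (fully open) to 1 (shut). A call has 1 to 10 rows; each row is the pose to reach, as a shift and turn from the pose commanded when the call began, along the tool's axes at that moment; what a row does not reach only later rows make up. A row lasts 1/12 s, in which the tool goes at most 41.7 mm and 7.16 degrees, less where a joint would pass 70% of its speed; a pose out of reach is approached as far as the arm can. A call with a gripper value outside its range is refused whole. The fingers move at their own pace and stop on an object; the grip force is fixed at half the most. Time passes only in rows, so rows that repeat a pose let the fingers close. It gives the time, the measured TCP pose, the force, the opening and the grip force at its end, in the units of the state.
- monitor.sense(): the state, without advancing time (a new reading comes with each control period).
- optics.capture(name): name is "scene" or "top" or "wrist"; returns the picture (420x560x3 uint8, blue, green, red); there is no depth.
- optics.calibration(name): a dict with "fx", "fy", "cx", "cy" (pixels), "world_from_camera" (4x4, takes a point from camera to world coordinates). Camera axes: x right, y up, looking along -z (the intrinsics and any distortion apply to the point x, -y, -z); pixel columns grow to the right and rows downward; lengths in mm; the calibration is good to about 2 mm. A picture is of the moment at which its call begins: read the wrist's pose just before it. calibration takes no time and is no camera call; for the wrist camera it gives the pose at the moment of the call.
- bot.hand_in(): hands the job in; it is judged then, once.
Trained networks look in the newest picture that a camera, given by its name, has taken for a name from the list of things; names that differ only in an ending like _2 or _b are one class to them, and where a whole thing is asked for, a point or a joint stands for the part that bears it (a point fixed in the world has none). Each returns a list of dicts, best first, with "score" (0 to 1); they miss things now and then, are a little off and sometimes report something else, mostly with a low value. They report only what shows in the picture. A call takes as long as a camera call. They do not tell look-alikes from the thing itself.
- optics.look_for(target, camera): "box" ([centre column, centre row, width, height] as shares, 0 to 1, of the picture: columns of its width, rows of its height, round what is visible of it).
- optics.silhouettes(target, camera): "pixels" (420x560 bool, what is visible of it) and "box" ([centre column, centre row, width, height] as shares, 0 to 1, of the picture: columns of its width, rows of its height, round what is visible of it).
The state is a dict: "t": time; "qpos": joint angles; "joint_vel": joint speeds; "tau": joint torques, N m; "ee_pos": TCP position; "orientation": TCP orientation; "contact_force": force on the tool from outside, world axes, zero at the start; "wrist_torque": the same for the moment, N m; "gripper_width": finger opening in mm; "finger_force": force on a finger pad.
Only numpy, scipy, OpenCV 4.12 (cv2) and the standard library are available. Lean on these libraries where they do the work, as an engineer would, in place of code of your own. Each camera call takes 0.05 s, during which the arm holds its last target. There are 200 camera calls.

### The job

Lift the metal jar gauge plate out of its wooden rest and hang it by its two slots on both pegs of the hanger stand, upright and pushed fully home against the peg bar, then let go. The peg bar may have been left a little to one side, so feel for the pegs gently rather than forcing the plate on them, and leave the jars, lid tray and carton where they stand.

Things in the scene. Friction and masses are not known exactly. Their poses are not given: they have to be found in the camera images.
- gauge_center (a point): Jar gauge: loose upright aluminium plate, 8 mm thick (x), 160 mm wide (y), 130 mm tall (z), 0.3 kg, with a cut-out 88 mm wide, 50 mm high amid its lower edge. Stands in the rest's groove; grip it across its thickness at the middle of its top edge. Point: centre of its outline, 65 mm below the top edge, mid-thickness.
- gauge_slots (a point): Point of the gauge midway between its two through slots: 20 mm above its centre, 45 mm below its top edge, mid-thickness, same axes. Each slot is 11.5 mm wide (y) and 16 mm tall (z), centred at y = +50 and -50 mm from here. Their mouths are chamfered by 1 mm on the +x face, which is the face that goes against the peg bar.
- rest: Wooden rest, fixed, 75 x 190 mm and 38 mm high, with a groove along its y axis, 11 mm wide and 26 mm deep, in which the gauge stands. Origin: centre of its underside, on the table.
- stand: Hanger stand, fixed to the table: dark steel floor plate (x 0 to 85, y -100 to 100 mm, 12 mm thick), two posts 30 mm wide at y = +70 and -70 mm (x 14 to 34 mm), and the peg bar in front of them. Origin: on the table, below the middle of the bar's front face. x points away from the pegs' side, y along the bar, z up. Pressing the gauge on pegs or stand with over 30 N spoils them.
- peg_height (a point): Fixed point of the stand (its axes): on the plane of the bar's front face, 145 mm above the table, at the middle of the bar's sideways range. The aluminium bar, 220 mm long, 34 mm high, 14 mm thick, is centred at this height. It was clamped up to 12 mm to either side (y) of this point, by an amount d (-12 to 12 mm) not measured; clamped, it does not shift.
- peg_plane (a point): Fixed point of the stand (its axes), 38 mm in front (-x) of peg_height: on the plane of the pegs' ends. Two round steel pegs, 10 mm in diameter, 38 mm long, flat-ended, point along -x from the bar, their axes at this height and at y = +50 + d and -50 + d mm. Hung home, the gauge's centre is 4 mm in front of the bar's face and 122 mm above the table, slot tops lying on the pegs.
- jar_a: Glass jar with brass-coloured lid, 84 mm in diameter, 150 mm tall, loose. Not to be disturbed. Origin: centre of its underside.
- jar_b: Another such jar, same size. Not to be disturbed. Origin: centre of its underside.
- lid_tray: Shallow cardboard tray with jar lids, 100 x 150 mm, 40 mm high, loose. Not to be disturbed. Origin: centre of its underside.
- small_carton: Closed cardboard carton, 100 x 140 mm, 100 mm high, loose. Not to be disturbed. Origin: centre of its underside.
Mind the look-alikes: they are no part of the job. Several things have the shape of the stand; the one meant has the colours described above. There is more than one size of the part that bears gauge_center; the job needs the smaller.

How it is judged:
By the outcome, as a careful person would: the job done as asked, in the order asked, and still so for the second after the job is handed in, with the robot touching nothing.
It also fails if it takes over 72 s, if anything falls off the work surface, if the arm or the gripper's body presses on something with over 40 N, if the wrist force passes 120 N, or if a joint passes its speed limit or range.

## Working session

There is one attempt and no reset: what is moved stays moved. The work goes in short steps, Python scripts to look and compute and a tool call to move; the robot and the scene stay as the last step left them, time stands still between calls to the robot, and variables do not carry over. Pictures are saved under pics/ and viewed, at most 10 in all, crops included, and the job is handed in when it is done.

Besides the shell and the picture viewer there is one more tool, called after "Call:" by a JSON object that holds its "fn" and its "kwargs". send_rows: Moves the arm, as the interface text tells. Its arguments: {"type":"object","properties":{"commands":{"type":"array","items":{"type":"array"}}},"required":["commands"]}

```bash
mkdir -p pics; ls; python3 - <<'E'
from station import monitor, optics, bot
import cv2,numpy as np
s=monitor.sense();print(s)
a=[]
for n in("scene","top"):
    im=optics.capture(n);cv2.imwrite(f"pics/{n}0.png",im);c=optics.calibration(n);print(n,c)
    for t in("gauge_center","rest","stand"):
        print(t,[(np.round(d["score"],2),np.round(np.array(d["box"])*[560,420,560,420],0)) for d in optics.look_for(t,n)])
E
```

```text
pics
{'t': 0.0, 'qpos': array([ 1.08040912e+00,  3.00485467e-01,  1.52159708e+00, -5.66921627e-06,
        1.32069910e+00, -6.66282200e-02]), 'joint_vel': array([-5.51853177e-04,  1.97529648e-03,  1.30797377e-03,  7.82475449e-04,
        5.46092497e-04,  6.25354382e-05]), 'tau': array([-7.94237330e-04, -5.43491292e+01, -3.61792481e+01, -1.12575385e-04,
        3.97663287e-03, -3.47799084e-05]), 'ee_pos': array([226.05950207, 501.13261265, 230.70666722]), 'orientation': array([-1.60798877e-04,  2.10297008e-01,  9.77637364e-01, -5.72341439e-04]), 'contact_force': array([ 1.51582493e+00, -1.99927896e-01, -1.07510109e-03]), 'wrist_torque': array([ 0.04035239, -0.01376777, -0.03376067]), 'finger_force': 0.0, 'gripper_width': 85.5741960857724}
scene {'fx': 443.54385063241995, 'fy': 443.54385063241995, 'cx': 277.63868878656604, 'cy': 211.18131149845735, 'world_from_camera': array([[ 8.66005635e-02, -5.40840430e-01,  8.36655229e-01,
         1.44049154e+03],
       [ 9.95986524e-01,  2.79423794e-02, -8.50297988e-02,
        -7.97207267e+01],
       [ 2.26094151e-02,  8.40660962e-01,  5.41089
[... 527 characters left out ...]
': 279.8155133105935, 'cy': 212.666581920261, 'world_from_camera': array([[ 1.37340881e-03,  9.96800586e-01, -7.99168682e-02,
         3.81865141e+02],
       [-9.99825387e-01, -1.20574356e-04, -1.86863878e-02,
         2.33844327e+01],
       [-1.86362382e-02,  7.99285777e-02,  9.96626366e-01,
         1.43021050e+03],
       [ 0.00000000e+00,  0.00000000e+00,  0.00000000e+00,
         1.00000000e+00]])}
gauge_center [(np.float64(0.67), array([183., 319.,  75.,  50.])), (np.float64(0.61), array([241., 191.,  59.,  14.]))]
rest [(np.float64(0.84), array([245., 194.,  64.,  29.]))]
stand [(np.float64(0.67), array([353., 190.,  76.,  38.])), (np.float64(0.65), array([253., 263.,  80.,  45.]))]
```

View pics/scene0.png

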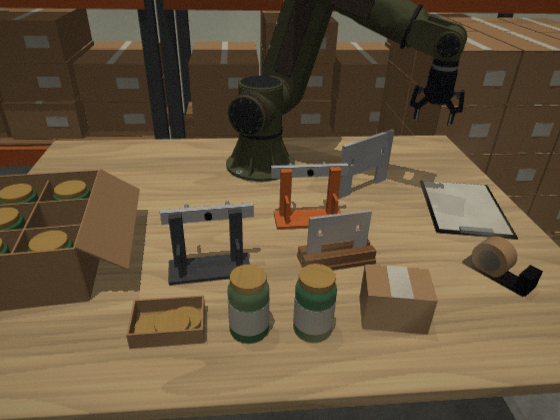

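View pics/top0.png

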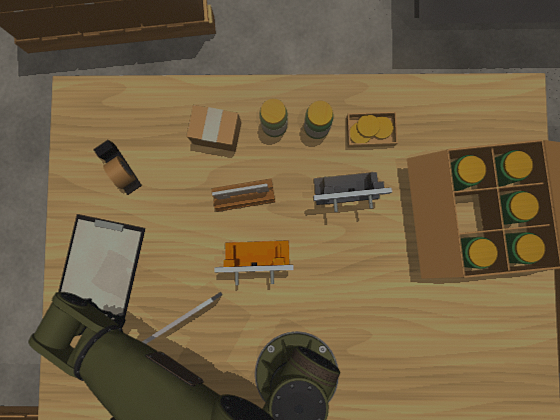

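The top view shows the gauge in its rest at (243,190), the dark stand at (350,190), an orange look-alike stand at (255,262) and a bigger gauge lying or leaning at (183,318). In the scene view the gauge is at (338,232), the dark stand at (208,242), the orange stand at (311,197) and the big gauge at (366,163).
Could be mistaken: stand, dark (350,190) or orange (255,262), so I take the dark one. Gauge, small in rest (243,190) or large loose (183,318), so I take the small one in the rest. I'll check both in a close crop.

```bash
python3 - <<'E'
import cv2,numpy as np
s=cv2.imread("pics/scene0.png");t=cv2.imread("pics/top0.png")
def cr(i,x,y,w=100,h=75):
    return cv2.resize(i[y:y+h,x:x+w],(400,300),interpolation=cv2.INTER_CUBIC)
cv2.imwrite("pics/m1.png",np.vstack([np.hstack([cr(t,195,155),cr(t,305,155)]),np.hstack([cr(s,287,205),cr(s,158,200)])]))
E
```

```text
(no output)
```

View pics/m1.png

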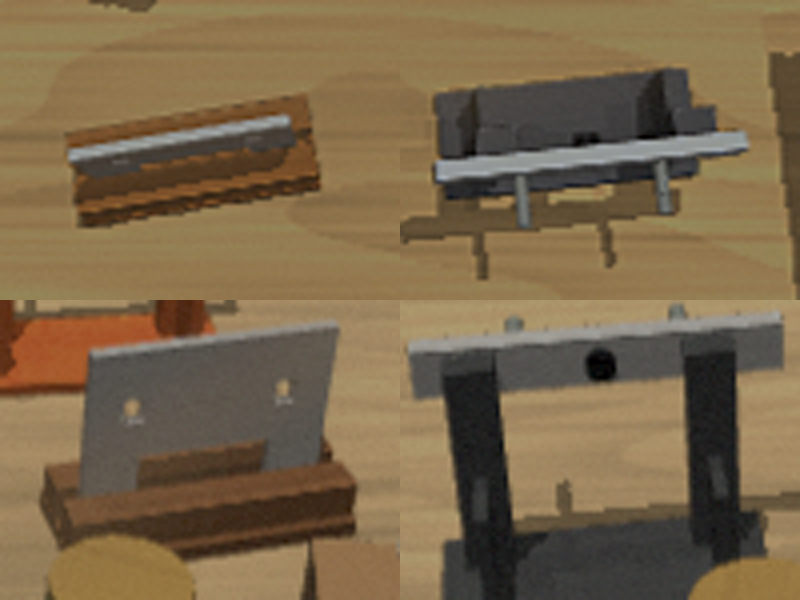

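The crop confirms it: a small aluminium gauge in the wooden rest, and the dark stand with its aluminium bar and pegs pointing toward the robot.

```bash
cat >h.py <<'E'
import numpy as np,cv2
from station import monitor, optics, bot
from scipy.spatial.transform import Rotation as R
def plane(c,px,z):
    "pixel -> world at height z"
    T=c["world_from_camera"];px=np.asarray(px,float)
    d=T[:3,:3]@np.array([(px[0]-c["cx"])/c["fx"],-(px[1]-c["cy"])/c["fy"],-1])
    return T[:3,3]+d*(z-T[2,3])/d[2]
def proj(c,P):
    T=c["world_from_camera"];p=T[:3,:3].T@(np.asarray(P,float)-T[:3,3])
    return np.array([c["cx"]+c["fx"]*p[0]/-p[2],c["cy"]-c["fy"]*p[1]/-p[2]])
def tool():
    s=monitor.sense();q=s["orientation"];return s["ee_pos"],R.from_quat([*q[1:],q[0]]),s
def want(p,yaw):
    "shift (m) and turn(deg) in tool axes to TCP p, tool down with tool y along heading yaw(rad)"
    e,r,s=tool()
    z=np.array([0,0,-1.]);y=np.array([np.cos(yaw),np.sin(yaw),0]);g=R.from_matrix(np.c_[np.cross(y,z),y,z])
    print("shift",np.round(r.inv().apply(np.array(p)-e)/1000,4),"turn",np.round((r.inv()*g).as_rotvec(degrees=True),2))
E
python3 - <<'E'
from h import *
c=optics.calibration("top");k=optics.calibration("scene")
L,Rr=plane(c,(212.5,193.5),142),plane(c,(267.7,185),142)
print("gauge top",L,Rr,(L+Rr)/2,np.linalg.norm(L-Rr),np.degrees(np.arctan2((L-Rr)[1],(L-Rr)[0])))
# scene: gauge top corners
A,B=plane(k,(309.5,292-0-0+0-0 and 205+51/4),142),plane(k,(287+338/4,205+24/4),142)
print("scene",A,B,(A+B)/2,np.linalg.norm(A-B))
t=[plane(c,p,145) for p in((335.75,212),(371.75,208),(335,199),(370,195))]
print(np.round(t,0),np.linalg.norm(t[0]-t[1]))
a,b=plane(c,(305+35/4,155+180/4),162),plane(c,(305+348/4,155+151/4),162)
d=a-b;print("bar",a,b,(a+b)/2,np.linalg.norm(d),np.degrees(np.arctan2(d[1],d[0])))
e,r,s=tool();print(r.as_matrix().round(3))
T=optics.calibration("wrist");print(T)
print(r.inv().apply(T["world_from_camera"][:3,3]-e))
G=(L+Rr)/2;d=L-Rr;want([G[0]-60,G[1],300],np.arctan2(d[1],d[0])-np.pi/2)
want([G[0],G[1],200],np.arctan2(d[1],d[0])+np.pi/2)
E
```

```text
gauge top [540.36043637 240.80459053 142.        ] [564.74778728  82.39088747 142.        ] [552.55411182 161.597739   142.        ] 160.2798933185013 98.75181955809187
scene [572.68572731  85.05736593 142.        ] [551.06400256 241.70167693 142.        ] [561.87486493 163.37952143 142.        ] 158.12950120249812
[[ 487. -111.  145.]
 [ 498. -213.  145.]
 [ 524. -110.  145.]
 [ 535. -209.  145.]] 102.63097555031294
bar [519.25314056 -48.15446152 162.        ] [ 539.55409211 -267.42064844  162.        ] [ 529.40361633 -157.78755498  162.        ] 220.20397216830833 95.28969953079522
[[-0.912  0.411 -0.   ]
 [ 0.411  0.912 -0.   ]
 [ 0.    -0.    -1.   ]]
{'fx': 319.8923082696583, 'fy': 319.8923082696583, 'cx': 275.6440287808088, 'cy': 210.39821326812512, 'world_from_camera': array([[ 4.11065398e-01, -8.75882307e-01, -2.52696304e-01,
         1.62998789e+02],
       [ 9.11605857e-01,  3.94950517e-01,  1.13968642e-01,
         5.29442183e+02],
       [-2.05815001e-05, -2.77207996e-01,  9.60809932e-01,
         3.73638259e+02],
       [ 0.00000000e+00,  0.00000000e+00,  0.00000000e+00,
         1.00000000e+00]])}
[  69.11794343   -0.34482732 -142.43235617]
shift [-0.3825 -0.2001 -0.0688] turn [-1.000e-02  0.000e+00  5.697e+01]
shift [-0.4372 -0.1755  0.0312] turn [-0.0000e+00 -1.0000e-02 -1.2303e+02]
```

Call:
{"fn": "send_rows", "kwargs": {"commands": [[[0,0,57],[-0.492,-0.14,-0.059],0],[[0,0,57],[-0.492,-0.14,-0.059],0],[[0,0,57],[-0.492,-0.14,-0.059],0],[[0,0,57],[-0.492,-0.14,-0.059],0],[[0,0,57],[-0.492,-0.14,-0.059],0],[[0,0,57],[-0.492,-0.14,-0.059],0],[[0,0,57],[-0.492,-0.14,-0.059],0],[[0,0,57],[-0.492,-0.14,-0.059],0],[[0,0,57],[-0.492,-0.14,-0.059],0],[[0,0,57],[-0.492,-0.14,-0.059],0]]}}

```text
t: 1.23
ee_pos: [543.8, 232.7, 279.4]
orientation: [0.0, 0.652, 0.759, 0.0]
contact_force: [0.8, 0.4, 0.1]
gripper_width: 85.2
finger_force: 0.0
```

Call:
{"fn": "send_rows", "kwargs": {"commands": [[[0,0,0],[-0.072,0.063,-0.01],0],[[0,0,0],[-0.072,0.063,-0.01],0],[[0,0,0],[-0.072,0.063,-0.01],0],[[0,0,0],[-0.072,0.063,-0.01],0],[[0,0,0],[-0.072,0.063,-0.01],0]]}}

```text
t: 1.65
ee_pos: [615.9, 172.3, 288.4]
orientation: [-0.0, 0.652, 0.758, -0.0]
contact_force: [0.5, 0.3, -0.6]
gripper_width: 85.2
finger_force: 0.0
```

```bash
python3 - <<'E'
from h import *
e,r,s=tool();c=optics.calibration("wrist");im=optics.capture("wrist");print(e,r.as_matrix().round(3))
yaw=np.radians(8.75);x=np.array([np.cos(yaw),np.sin(yaw),0]);y=np.array([-x[1],x[0],0]);G=np.array([552.5,161.6,142])
for P in (G+80*y,G-80*y,G+50*y-[0,0,45]+4*x,G-50*y-[0,0,45]+4*x): print(proj(c,P).round(1))
np.savez("w1.npz",**c);cv2.imwrite("pics/w1.png",im)
E
```

```text
[615.86737678 172.25518173 288.44083603] [[-0.15   0.989 -0.001]
 [ 0.989  0.15  -0.   ]
 [ 0.    -0.001 -1.   ]]
[199.8 106.6]
[210.6 275.1]
[215.7 139. ]
[220.6 231.4]
```

View pics/w1.png

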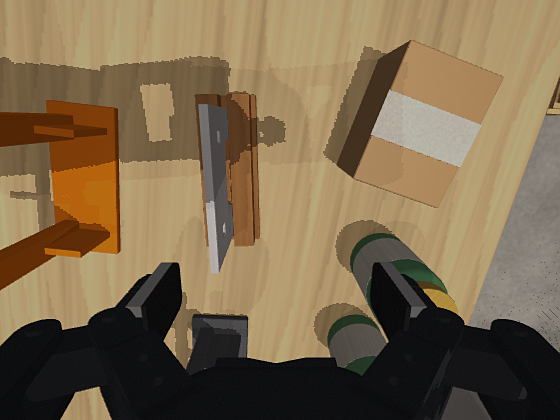

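The gauge top edge runs from (204,104) to (214,272), about 4 px right of the prediction. Slots show on the +x face near (219,137) and (223,231). Next is one zoomed crop for corners and chamfers.

```bash
python3 - <<'E'
import cv2,numpy as np
i=cv2.imread("pics/w1.png")
a=cv2.resize(i[95:170,190:240],(400,600),interpolation=cv2.INTER_NEAREST);b=cv2.resize(i[205:280,190:240],(400,600),interpolation=cv2.INTER_NEAREST)
cv2.imwrite("pics/w1c.png",np.hstack([a,b]))
E
```

```text
(no output)
```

View pics/w1c.png

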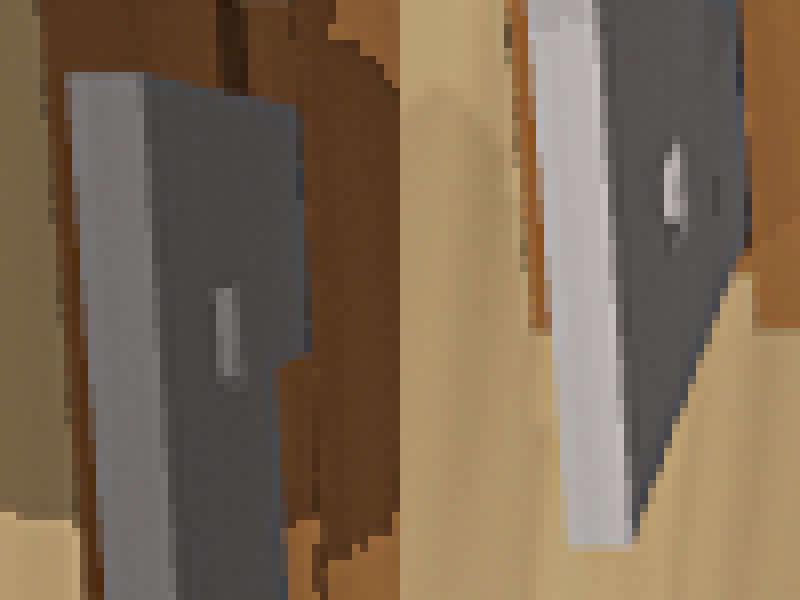

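```bash
python3 - <<'E'
from h import *
c=dict(np.load("w1.npz"))
for z in(142,136):
    A,B=plane(c,(203.5,104.1),z),plane(c,(215.2,273.4),z);d=A-B
    print(z,A,B,(A+B)/2,np.linalg.norm(d),np.degrees(np.arctan2(d[1],d[0])))
# slots +x face, approx centre of the bright lower faces
yaw=np.radians(8.75);x=np.array([np.cos(yaw),np.sin(yaw),0]);y=np.array([-x[1],x[0],0])
A,B=plane(c,(203.5,104.1),142),plane(c,(215.2,273.4),142);G=(A+B)/2
for sgn in(1,-1):
  for w in (5.75,6.75): print([proj(c,G+4*x+sgn*50*y+k*w*y-[0,0,53]).round(1) for k in(1,-1)])
want([G[0],G[1],180],np.radians(8.5)); want([G[0],G[1],121],np.radians(8.5))
E
```

```text
142 [543.26688616 243.15712941 142.        ] [569.02727512  85.07020891 142.        ] [556.14708064 164.11366916 142.        ] 160.1720077695716 99.255048462416
136 [541.9621482  243.20590528 136.        ] [568.2575417   81.83575722 136.        ] [555.10984495 162.52083125 136.        ] 163.4985394569068 99.25504846241604
[array([220.6, 131. ]), array([221.1, 142.3])]
[array([220.5, 130. ]), array([221.2, 143.2])]
[array([225. , 222.5]), array([225.4, 232.2])]
[array([224.9, 221.7]), array([225.5, 233. ])]
shift [ 1.000e-04 -5.980e-02  1.087e-01] turn [-0.03 -0.01  0.22]
shift [ 1.000e-04 -5.980e-02  1.677e-01] turn [-0.03 -0.01  0.22]
```

Call:
{"fn": "send_rows", "kwargs": {"commands": [[[0,0,-0.4],[0,-0.06,0.08],0],[[0,0,-0.4],[0,-0.06,0.08],0],[[0,0,-0.4],[0,-0.06,0.08],0],[[0,0,-0.4],[0,-0.06,0.135],0],[[0,0,-0.4],[0,-0.06,0.167],0],[[0,0,-0.4],[0,-0.06,0.167],0],[[0,0,-0.4],[0,-0.06,0.167],0]]}}

```text
t: 2.28
ee_pos: [555.0, 164.3, 121.1]
orientation: [-0.001, 0.648, 0.761, -0.001]
contact_force: [-0.1, -0.2, 1.2]
gripper_width: 85.5
finger_force: 0.0
```

```bash
python3 - <<'E'
from h import *
e,r,s=tool();c=optics.calibration("wrist");im=optics.capture("wrist");print(e,s["contact_force"])
for x in (0,-4,4): print(proj(c,e+[0,0,21]+r.apply([80,x,0])),proj(c,e+[0,0,21]+r.apply([-80,x,0])))
cv2.imwrite("pics/w2.png",im)
E
```

```text
[555.04879759 164.28202385 121.09980558] [-0.09635842 -0.15122568  1.17649515]
[273.52877015  86.92085401] [274.0651128  432.82842057]
[262.27947979  86.91747349] [265.96576228 432.83675418]
[284.77708787  86.92423424] [282.16395911 432.82008748]
```

View pics/w2.png

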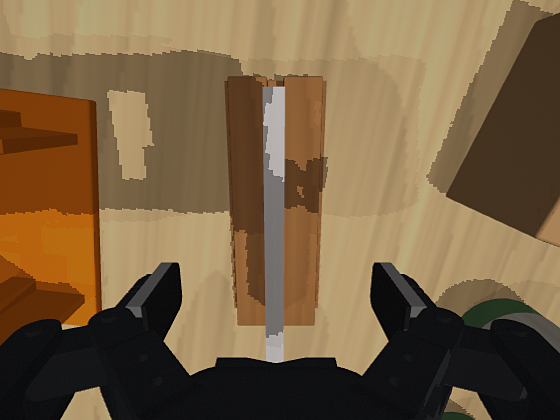

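The gauge's top edge lies on the tool's centreline: cols 263–286, with its +y end at row 86.5 (predicted 273.5, 87). Closing the gripper.

Call:
{"fn": "send_rows", "kwargs": {"commands": [[[0,0,0],[0,0,0],1],[[0,0,0],[0,0,0],1],[[0,0,0],[0,0,0],1],[[0,0,0],[0,0,0],1],[[0,0,0],[0,0,0],1],[[0,0,0],[0,0,0],1],[[0,0,0],[0,0,0],1],[[0,0,0],[0,0,0],1]]}}

```text
t: 3.0
ee_pos: [556.5, 163.6, 122.4]
orientation: [0.0, 0.649, 0.761, 0.0]
contact_force: [-1.1, -0.8, 5.3]
gripper_width: 6.7
finger_force: 59.5
```

Call:
{"fn": "send_rows", "kwargs": {"commands": [[[0,0,0],[0,0,-0.015],1],[[0,0,0],[0,0,-0.035],1],[[0,0,0],[0,0,-0.06],1],[[0,0,0],[0.003,-0.02,-0.07],1],[[0,0,0],[0.01,-0.05,-0.07],1],[[0,0,1],[0.015,-0.09,-0.07],1],[[0,0,2],[0.01,-0.12,-0.07],1],[[0,0,3],[-0.02,-0.13,-0.07],1],[[0,0,3.6],[-0.055,-0.135,-0.07],1],[[0,0,3.6],[-0.09,-0.14,-0.07],1]]}}

```text
t: 3.83
ee_pos: [431.6, 51.8, 192.1]
orientation: [0.0, 0.672, 0.741, 0.0]
contact_force: [0.5, 0.3, -1.7]
gripper_width: 6.7
finger_force: 59.1
```

```bash
python3 - <<'E'
from h import *
want([435,-165,178],np.radians(5.5))
s=monitor.sense();print(s["contact_force"],s["wrist_torque"])
E
```

```text
shift [-0.2161 -0.0177  0.0141] turn [0.01 0.   0.09]
[ 0.50123714  0.28007935 -1.72736043] [ 0.01739089 -0.04781248 -0.03804567]
```

Call:
{"fn": "send_rows", "kwargs": {"commands": [[[0,0,0],[-0.035,-0.005,0],1],[[0,0,0],[-0.07,-0.01,0.005],1],[[0,0,0],[-0.105,-0.015,0.01],1],[[0,0,0],[-0.14,-0.018,0.014],1],[[0,0,0],[-0.175,-0.018,0.014],1],[[0,0,0],[-0.205,-0.018,0.014],1],[[0,0,0],[-0.216,-0.018,0.014],1],[[0,0,0],[-0.216,-0.018,0.014],1],[[0,0,0],[-0.216,-0.018,0.014],1]]}}

```text
t: 4.58
ee_pos: [434.9, -164.0, 177.6]
orientation: [-0.001, 0.673, 0.74, -0.0]
contact_force: [0.1, -0.9, -2.1]
gripper_width: 6.3
finger_force: 59.1
```

```bash
python3 - <<'E'
from h import *
e,r,s=tool();c=optics.calibration("wrist");im=optics.capture("wrist");print(e,s["contact_force"],r.as_matrix().round(4))
np.savez("w3.npz",**c,e=e,Rm=r.as_matrix())
x=np.array([.9954,.0958,0]);y=np.array([-.0958,.9954,0]);P=np.array([529.5,-159,145])
for k in(1,-1): print("peg base/tip",proj(c,P+50*k*y),proj(c,P+50*k*y-38*x),"bar end",proj(c,P+110*k*y+[0,0,17]))
print("gauge",proj(c,e+[0,0,21]+r.apply([80,0,0])),proj(c,e+[0,0,21]+r.apply([-80,0,0])))
cv2.imwrite("pics/w3.png",im)
E
```

```text
[ 434.9481369  -163.99221431  177.55966237] [ 0.14711052 -0.91736032 -2.14489969] [[-9.510e-02  9.955e-01 -1.000e-03]
 [ 9.955e-01  9.510e-02  6.000e-04]
 [ 7.000e-04 -9.000e-04 -1.000e+00]]
peg base/tip [447.33385449 162.83101278] [377.76987549 162.87527405] bar end [487.07657244  32.30653424]
peg base/tip [424.02421998 321.30929762] [363.94099964 321.35513994] bar end [423.94170744 419.70821178]
gauge [273.52428384  86.95585198] [274.06826775 432.83668898]
```

View pics/w3.png

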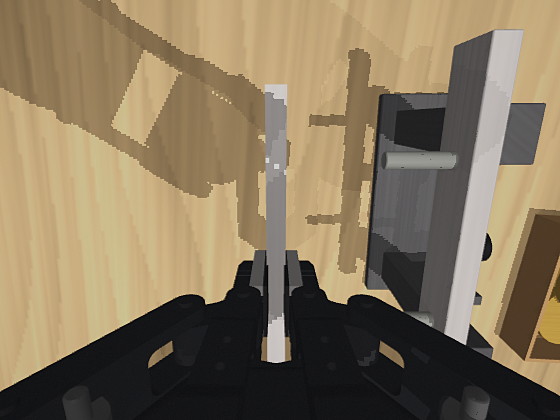

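The gauge is held true, with its +y end at (276,85). The +y peg runs from tip (383,161) to base (456,160), and the bar is on the right. Now to extract finer edges numerically.

```bash
python3 - <<'E'
from h import *
g=cv2.cvtColor(cv2.imread("pics/w3.png"),cv2.COLOR_BGR2GRAY).astype(int)
print("gauge end col 275-277",g[78:94,272:282:3].T.tolist())
for c in(392,410,430,445): print("peg col",c,g[144:178,c].tolist())
print("peg row",g[160,374:396].tolist(), g[160,450:466].tolist())
for r in(60,100,140,200,240,280): print("bar row",r,[ (i+430,g[r,430+i]) for i in range(0,85) if abs(g[r,431+i]-g[r,430+i])>14])
E
```

```text
gauge end col 275-277 [[179, 180, 179, 179, 179, 179, 193, 203, 201, 200, 200, 200, 201, 204, 206, 126], [175, 175, 175, 175, 175, 174, 191, 203, 201, 201, 201, 200, 201, 201, 201, 203], [171, 171, 171, 171, 171, 170, 190, 205, 203, 202, 203, 202, 202, 202, 202, 202], [170, 171, 171, 171, 170, 170, 192, 206, 203, 203, 203, 203, 203, 203, 203, 203]]
peg col 392 [97, 97, 96, 96, 95, 95, 94, 81, 102, 124, 129, 135, 143, 149, 151, 151, 154, 155, 156, 153, 147, 142, 138, 125, 112, 93, 96, 97, 97, 96, 97, 99, 98, 97]
peg col 410 [33, 33, 33, 74, 99, 95, 93, 82, 100, 121, 129, 136, 142, 148, 150, 151, 152, 154, 154, 153, 148, 144, 138, 126, 115, 91, 91, 93, 93, 93, 94, 93, 94, 94]
peg col 430 [33, 33, 33, 34, 33, 31, 32, 69, 102, 118, 126, 135, 142, 146, 145, 98, 154, 154, 153, 150, 148, 144, 139, 127, 118, 90, 100, 100, 100, 100, 100, 100, 100, 100]
peg col 445 [77, 76, 78, 78, 78, 78, 76, 75, 99, 115, 124, 132, 140, 144, 145, 148, 151, 152, 152, 148, 147, 146, 139, 128, 122, 79, 80, 81, 80, 81, 80, 80, 80, 80]
peg row [50, 25, 27, 61, 81, 97, 93, 71, 61, 61, 62, 56, 83, 124, 155, 154, 153, 154, 154, 153, 153, 153] [149, 150, 150, 149, 151, 157, 104, 97, 91, 79, 78, 76, 75, 76, 77, 80]
bar row 60 [(451, np.int64(178)), (452, np.int64(94)), (487, np.int64(73)), (488, np.int64(124)), (489, np.int64(161))]
bar row 100 [(480, np.int64(74)), (481, np.int64(93)), (482, np.int64(138)), (483, np.int64(163))]
bar row 140 [(440, np.int64(29)), (475, np.int64(85)), (476, np.int64(151)), (502, np.int64(200)), (503, np.int64(166))]
bar row 200 [(464, np.int64(74)), (465, np.int64(111)), (466, np.int64(160)), (491, np.int64(195))]
bar row 240 [(458, np.int64(77)), (459, np.int64(117)), (460, np.int64(173)), (484, np.int64(205)), (485, np.int64(101)), (489, np.int64(19)), (490, np.int64(1))]
bar row 280 [(452, np.int64(87)), (453, np.int64(167)), (476, np.int64(196)), (507, np.int64(187))]
```

```bash
python3 - <<'E'
import cv2,numpy as np
i=cv2.imread("pics/w3.png")
a=cv2.resize(i[135:185,370:470],(800,400),interpolation=cv2.INTER_NEAREST)
b=cv2.resize(i[300:350,400:500],(400,200),interpolation=cv2.INTER_NEAREST)
d=cv2.resize(i[75:125,250:350],(400,200),interpolation=cv2.INTER_NEAREST)
cv2.imwrite("pics/w3c.png",np.vstack([a,np.hstack([b,d])]))
E
```

```text
(no output)
```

View pics/w3c.png

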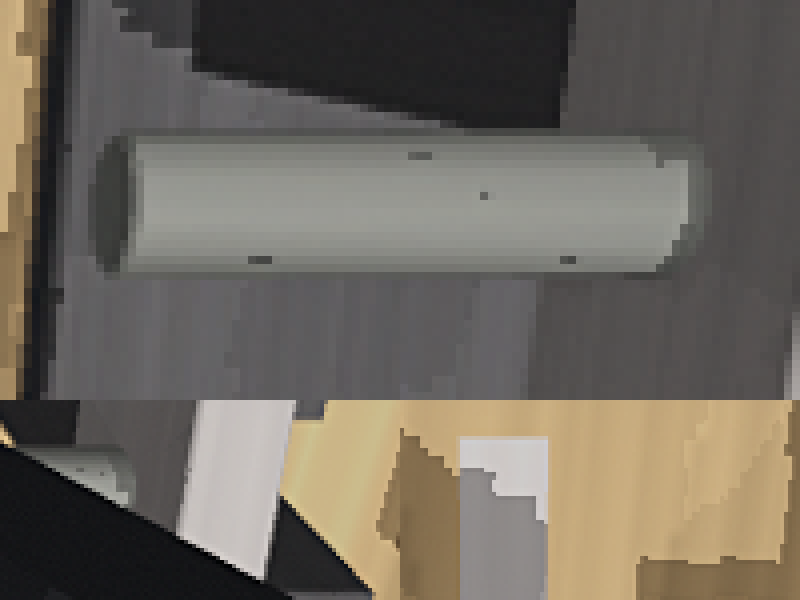

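```bash
python3 - <<'E'
from h import *
c=dict(np.load("w3.npz"));e=c["e"];Rm=c["Rm"]
f=lambda px,z:Rm.T@(plane(c,px,z)-e)   # tool-frame coords
np.set_printoptions(precision=2,suppress=True)
zt=e[2]+20
print("gauge end top (tool)",f((275.5,84.3),zt), "sides",f((264.8,90),zt),f((286.8,90),zt))
E=[f((u,r),162) for u,r in((488.6,60),(475.5,140),(465.2,200),(459.2,240),(452.5,280))];E=np.array(E)
p=np.polyfit(E[:,0],E[:,1],1);print("bar front edge tool y = ",p, "deg",np.degrees(np.arctan(p[0])),E)
print("peg axis",f((395,160.4),145),f((445,160.4),145),"tip top edge",f((386.2,160.4),149),"tip",f((383,160.4),145))
E
```

```text
gauge end top (tool) [ 81.     0.68 -19.94] sides [ 79.08  -3.16 -19.94] [ 79.08   4.75 -19.95]
bar front edge tool y =  [-0.  97.7] deg -0.2731419940137255 [[ 94.71  97.28  15.54]
 [ 59.24  97.46  15.52]
 [ 29.33  97.37  15.49]
 [  7.55  97.76  15.48]
 [-15.9   97.8   15.46]]
peg axis [47.28 65.86 32.54] [47.28 93.12 32.51] tip top edge [47.78 59.69 28.54] tip [47.27 59.32 32.54]
```

Call:
{"fn": "send_rows", "kwargs": {"commands": [[[0,0,0],[-0.0037,0.015,0.004],1],[[0,0,0],[-0.0037,0.03,0.0076],1],[[0,0,0],[-0.0037,0.042,0.0076],1],[[0,0,0],[-0.0037,0.046,0.0076],1],[[0,0,0],[-0.0037,0.046,0.0076],1],[[0,0,0],[-0.0037,0.046,0.0076],1],[[0,0,0],[-0.0037,0.046,0.0076],1]]}}

```text
t: 5.22
ee_pos: [480.9, -163.0, 170.5]
orientation: [-0.0, 0.672, 0.74, -0.0]
contact_force: [-0.6, -0.4, -2.1]
gripper_width: 6.4
finger_force: 59.1
```

```bash
python3 - <<'E'
from h import *
e,r,s=tool();c=optics.calibration("wrist");im=optics.capture("wrist");Rm=r.as_matrix();print(e,s["contact_force"],s["wrist_torque"])
cv2.imwrite("pics/w4.png",im);g=cv2.cvtColor(im,cv2.COLOR_BGR2GRAY).astype(int)
print("gauge end",g[80:90,275].tolist())
f=lambda px,z:Rm.T@(plane(c,px,z)-e)
t=proj(c,e+Rm@[51,65,0]+[0,0,145-e[2]-0]);print(t)
u=int(round(t[0]))
for k in(u,u+12,u+24):
  col=g[int(t[1])-16:int(t[1])+17,k];print(k,int(t[1])-16,col.tolist())
print([ (n,f((u,n),145)[0].round(2)) for n in range(140,180,5)])
E
```

```text
[ 480.90462178 -163.01562261  170.52618168] [-0.57815718 -0.36555069 -2.14408021] [-0.01893681  0.06704009  0.05986946]
gauge end [160, 156, 155, 155, 180, 197, 195, 195, 195, 194]
[398.97144482 154.941838  ]
399 138 [185, 184, 184, 184, 184, 184, 184, 184, 184, 184, 184, 184, 183, 184, 184, 184, 184, 183, 183, 183, 183, 184, 183, 183, 183, 184, 183, 184, 183, 183, 184, 183, 183]
411 138 [182, 182, 182, 181, 181, 181, 181, 181, 181, 181, 181, 181, 181, 181, 182, 182, 182, 182, 183, 183, 184, 184, 185, 185, 188, 188, 189, 188, 187, 186, 186, 183, 180]
423 138 [89, 88, 88, 85, 87, 87, 87, 86, 86, 86, 86, 89, 89, 89, 90, 89, 92, 91, 90, 88, 83, 75, 154, 180, 174, 172, 172, 172, 172, 172, 172, 172, 172]
[(140, np.float64(58.61)), (145, np.float64(56.09)), (150, np.float64(53.54)), (155, np.float64(50.97)), (160, np.float64(48.38)), (165, np.float64(45.77)), (170, np.float64(43.13)), (175, np.float64(40.47))]
```

```bash
python3 - <<'E'
from h import *
e,r,s=tool();c=optics.calibration("wrist");Rm=r.as_matrix();g=cv2.cvtColor(cv2.imread("pics/w4.png"),cv2.COLOR_BGR2GRAY).astype(int)
f=lambda px,z:Rm.T@(plane(c,px,z)-e)
for yy in(18,26,34,42):
  t=proj(c,e+Rm@[51,yy,0]+[0,0,145-e[2]]);u=int(round(t[0]));print(u,g[138:175,u].tolist())
print([ (n,f((330,n),145)[0].round(2)) for n in (150,152,154,156,158)], f((275.5,84.2),e[2]+20))
print(g[155,285:345].tolist(),[(n,f((n,155),149)[1].round(1)) for n in(290,300,310,320)])
E
```

```text
309 [109, 109, 110, 111, 110, 110, 111, 110, 81, 104, 120, 126, 133, 139, 146, 146, 147, 149, 151, 152, 147, 143, 140, 135, 123, 113, 101, 85, 111, 109, 108, 108, 108, 108, 109, 108, 108]
324 [165, 165, 166, 166, 166, 166, 170, 173, 93, 97, 117, 124, 132, 138, 144, 148, 148, 150, 152, 152, 150, 144, 140, 136, 126, 115, 108, 87, 116, 113, 112, 114, 113, 114, 114, 113, 113]
339 [88, 88, 87, 88, 88, 88, 88, 85, 76, 103, 113, 85, 133, 138, 144, 145, 149, 151, 154, 153, 149, 145, 140, 135, 126, 119, 112, 69, 86, 85, 86, 86, 87, 87, 87, 87, 87]
355 [33, 32, 31, 28, 34, 86, 95, 90, 74, 102, 113, 122, 129, 135, 141, 145, 149, 152, 155, 153, 150, 145, 142, 138, 127, 120, 112, 72, 93, 92, 91, 91, 91, 91, 91, 91, 90]
[(150, np.float64(53.52)), (152, np.float64(52.5)), (154, np.float64(51.47)), (156, np.float64(50.44)), (158, np.float64(49.4))] [ 81.02223055   0.68509791 -20.00506044]
[147, 130, 108, 108, 107, 105, 95, 161, 163, 162, 164, 167, 178, 122, 116, 74, 76, 129, 150, 150, 148, 149, 148, 148, 149, 149, 149, 149, 149, 150, 149, 150, 150, 150, 150, 150, 150, 150, 150, 150, 150, 149, 150, 150, 150, 150, 150, 150, 149, 150, 151, 150, 151, 150, 151, 151, 151, 151, 151, 151] [(290, np.float64(8.1)), (300, np.float64(13.2)), (310, np.float64(18.3)), (320, np.float64(23.3))]
```

Call:
{"fn": "send_rows", "kwargs": {"commands": [[[0,0,0],[-0.0003,0.004,0],1],[[0,0,0],[-0.0003,0.007,0],1],[[0,0,0],[-0.0003,0.008,0],1],[[0,0,0],[-0.0003,0.009,0],1],[[0,0,0],[-0.0003,0.01,0],1],[[0,0,0],[-0.0003,0.011,0],1],[[0,0,0],[-0.0003,0.011,0],1],[[0,0,0],[-0.0003,0.011,0],1]]}}

```text
t: 5.93
ee_pos: [492.4, -162.6, 170.4]
orientation: [-0.0, 0.672, 0.74, -0.0]
contact_force: [-0.4, -0.4, -2.9]
gripper_width: 6.8
finger_force: 59.1
```

Call:
{"fn": "send_rows", "kwargs": {"commands": [[[0,0,0],[0,0.001,0],1],[[0,0,0],[0,0.002,0],1],[[0,0,0],[0,0.003,0],1],[[0,0,0],[0,0.004,0],1],[[0,0,0],[0,0.005,0],1],[[0,0,0],[0,0.005,0],1]]}}

```text
t: 6.43
ee_pos: [497.5, -162.1, 170.4]
orientation: [-0.0, 0.672, 0.74, 0.0]
contact_force: [-0.7, 0.5, -2.5]
gripper_width: 6.4
finger_force: 59.1
```

Call:
{"fn": "send_rows", "kwargs": {"commands": [[[0,0,0],[0,0.002,0],1],[[0,0,0],[0,0.004,0],1],[[0,0,0],[0,0.007,0],1],[[0,0,0],[0,0.01,0],1],[[0,0,0],[0,0.013,0],1],[[0,0,0],[0,0.016,0],1],[[0,0,0],[0,0.019,0],1],[[0,0,0],[0,0.022,0],1],[[0,0,0],[0,0.022,0],1]]}}

```text
t: 7.18
ee_pos: [519.7, -160.0, 170.4]
orientation: [0.0, 0.672, 0.74, 0.0]
contact_force: [1.0, -0.5, -2.9]
gripper_width: 6.7
finger_force: 59.1
```

Call:
{"fn": "send_rows", "kwargs": {"commands": [[[0,0,0],[0,0.001,0],1],[[0,0,0],[0,0.002,0],1],[[0,0,0],[0,0.003,0],1],[[0,0,0],[0,0.004,0],1],[[0,0,0],[0,0.005,0],1],[[0,0,0],[0,0.0055,0],1],[[0,0,0],[0,0.006,0],1],[[0,0,0],[0,0.006,0],1]]}}

```text
t: 7.85
ee_pos: [525.3, -159.5, 170.4]
orientation: [0.0, 0.672, 0.74, 0.0]
contact_force: [-0.2, -0.2, -2.7]
gripper_width: 6.5
finger_force: 59.1
```

```bash
python3 - <<'E'
from h import *
im=optics.capture("wrist");s=optics.capture("scene");cv2.imwrite("pics/w5.png",np.hstack([cv2.resize(im,(400,300)),cv2.resize(s[190:265,150:250],(400,300),interpolation=cv2.INTER_CUBIC)]))
E
```

```text
(no output)
```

View pics/w5.png

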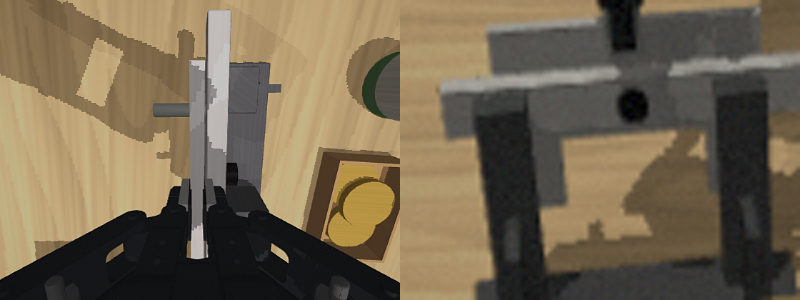

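The +y peg passes through the gauge and sticks out on the robot side (155–190,110), with the plate almost on the bar. Now a gentle push to contact.

Call:
{"fn": "send_rows", "kwargs": {"commands": [[[0,0,0],[0,0.0005,0],1],[[0,0,0],[0,0.001,0],1],[[0,0,0],[0,0.0015,0],1],[[0,0,0],[0,0.002,0],1],[[0,0,0],[0,0.002,0],1],[[0,0,0],[0,0.002,0],1]]}}

```text
t: 8.45
ee_pos: [527.2, -159.3, 170.4]
orientation: [0.0, 0.672, 0.74, -0.0]
contact_force: [0.5, 0.0, -2.6]
gripper_width: 6.5
finger_force: 59.1
```

Call:
{"fn": "send_rows", "kwargs": {"commands": [[[0,0,0],[0,0.0004,0],1],[[0,0,0],[0,0.0008,0],1],[[0,0,0],[0,0.0012,0],1],[[0,0,0],[0,0.0012,0],1],[[0,0,0],[0,0.0012,0],1]]}}

```text
t: 8.87
ee_pos: [528.1, -159.2, 170.4]
orientation: [-0.0, 0.672, 0.74, -0.0]
contact_force: [-4.9, -0.9, -0.5]
gripper_width: 6.5
finger_force: 59.5
```

Call:
{"fn": "send_rows", "kwargs": {"commands": [[[0,0,0],[0,0.0003,0],1],[[0,0,0],[0,0.0003,0.0008],1],[[0,0,0],[0,0.0003,0.0016],1],[[0,0,0],[0,0.0003,0.0022],1],[[0,0,0],[0,0.0003,0.0026],1],[[0,0,0],[0,0.0003,0.0026],1]]}}

```text
t: 9.37
ee_pos: [528.2, -159.2, 167.9]
orientation: [-0.0, 0.672, 0.74, -0.0]
contact_force: [-8.3, -0.2, 1.9]
gripper_width: 6.7
finger_force: 59.8
```

Call:
{"fn": "send_rows", "kwargs": {"commands": [[[0,0,0],[0,0.0002,0.0003],1],[[0,0,0],[0,0.0003,0.0006],1],[[0,0,0],[0,0.0003,0.0009],1],[[0,0,0],[0,0.0003,0.0009],1]]}}

```text
t: 9.7
ee_pos: [528.2, -159.3, 167.1]
orientation: [-0.001, 0.672, 0.74, -0.001]
contact_force: [-12.0, -0.9, 4.0]
gripper_width: 6.8
finger_force: 60.3
```

Call:
{"fn": "send_rows", "kwargs": {"commands": [[[0,0,0],[0,0,0],0.85],[[0,0,0],[0,0,0],0.8],[[0,0,0],[0,0,0],0.75],[[0,0,0],[0,0,0],0.7],[[0,0,0],[0,0,0],0.7],[[0,0,0],[0,0,0],0.7]]}}

```text
t: 10.2
ee_pos: [529.1, -159.1, 167.0]
orientation: [0.0, 0.672, 0.74, 0.0]
contact_force: [0.4, -0.2, 0.2]
gripper_width: 25.5
finger_force: 0.0
```

```bash
python3 - <<'E'
from h import *
e,r,s=tool();c=optics.calibration("wrist");im=optics.capture("wrist");Rm=r.as_matrix();print(e,s["contact_force"])
g=cv2.cvtColor(im,cv2.COLOR_BGR2GRAY).astype(int);cv2.imwrite("pics/w6.png",im)
for r_ in (100,130,200,240): print(r_,g[r_,255:320].tolist())
print([proj(c,e+Rm@[50,y,-20]) for y in(-4,4)])
E
```

```text
[ 529.12822707 -159.07772983  166.99179227] [ 0.38120336 -0.23863111  0.18430406]
100 [110, 110, 110, 108, 105, 123, 131, 132, 131, 131, 129, 130, 128, 128, 128, 129, 129, 130, 129, 131, 132, 130, 129, 129, 128, 130, 130, 101, 103, 186, 188, 186, 186, 186, 186, 185, 185, 187, 186, 186, 195, 195, 195, 194, 194, 194, 193, 193, 192, 194, 194, 194, 194, 192, 193, 194, 198, 183, 85, 78, 94, 95, 94, 95, 96]
130 [110, 110, 107, 107, 105, 109, 128, 129, 128, 129, 129, 128, 127, 127, 128, 127, 127, 127, 128, 128, 128, 127, 142, 143, 142, 143, 146, 109, 118, 128, 127, 128, 129, 128, 128, 126, 141, 142, 141, 140, 140, 141, 141, 141, 142, 140, 139, 138, 130, 195, 196, 193, 193, 193, 194, 199, 186, 120, 75, 92, 95, 95, 95, 93, 93]
200 [116, 115, 116, 116, 115, 115, 112, 124, 125, 124, 123, 123, 122, 122, 122, 123, 124, 124, 124, 124, 124, 124, 124, 125, 125, 124, 126, 104, 121, 127, 127, 127, 127, 126, 126, 126, 126, 126, 124, 125, 124, 120, 123, 184, 185, 183, 183, 183, 181, 181, 181, 181, 183, 186, 178, 138, 85, 82, 85, 86, 89, 85, 84, 87, 87]
240 [125, 128, 126, 122, 122, 122, 123, 124, 122, 121, 121, 120, 120, 121, 121, 122, 121, 122, 122, 121, 122, 120, 122, 122, 123, 123, 125, 106, 121, 125, 126, 126, 126, 125, 124, 123, 124, 125, 124, 125, 124, 125, 125, 125, 125, 125, 125, 124, 124, 123, 124, 124, 127, 119, 88, 25, 10, 13, 13, 16, 16, 12, 17, 16, 16]
[array([263.3542083 , 170.55574445]), array([284.16267602, 170.55554723])]
```

Call:
{"fn": "send_rows", "kwargs": {"commands": [[[0,0,0],[0,0,-0.01],0.6],[[0,0,0],[0,0,-0.03],0.6],[[0,0,0],[0,0,-0.06],0.6],[[0,0,0],[0,-0.03,-0.1],0.6],[[0,0,0],[0,-0.06,-0.13],0.6],[[0,0,0],[0,-0.09,-0.13],0.6],[[0,0,0],[0,-0.09,-0.13],0.6],[[0,0,0],[0,-0.09,-0.13],0.6]]}}

```text
t: 10.92
ee_pos: [438.7, -168.0, 298.8]
orientation: [0.002, 0.673, 0.74, 0.0]
contact_force: [-0.5, 0.2, -0.6]
gripper_width: 34.5
finger_force: 0.0
```

```bash
python3 - <<'E'
from h import *
im=optics.capture("wrist");s=optics.capture("scene");t=optics.capture("top")
f=lambda i:cv2.resize(i,(400,300),interpolation=cv2.INTER_CUBIC)
cv2.imwrite("pics/end.png",np.vstack([np.hstack([f(im),f(s[190:265,150:250])]),np.hstack([f(s),f(im[75:300,280:560])])]))
E
```

```text
(no output)
```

View pics/end.png

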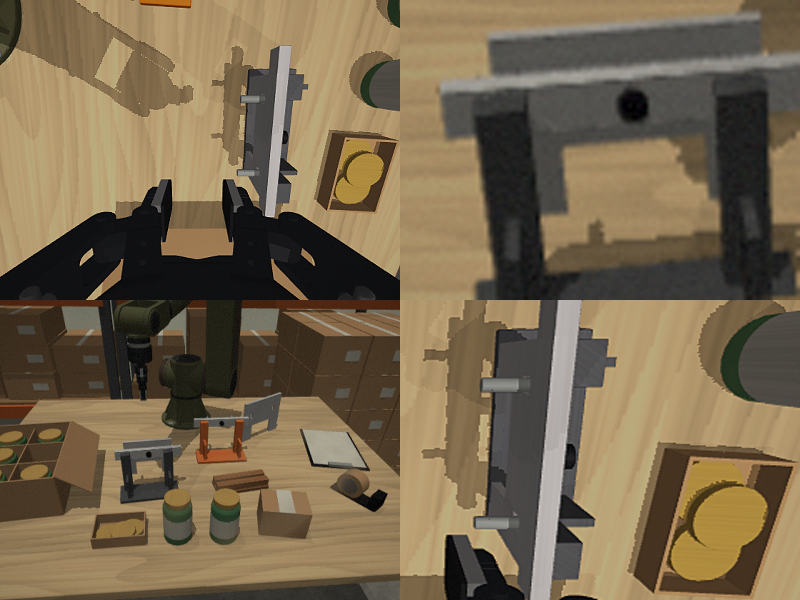

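The gauge hangs flat on the bar with both pegs sticking through it at (250,99) and (248,173) in the wrist panel. The jars, tray and carton haven't moved, so I'm handing in.

```bash
python3 -c "
from h import *
print(bot.hand_in())"
```

```text
the job is handed in; nothing more can be done
None
```

The small gauge now hangs upright on both pegs of the dark stand, home against the bar and released; contact force read at most about 12 N, and the job was handed in at about 11 s of robot time. I judged the chamfered face to be the one against the bar from faint image evidence only.

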